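Hang the air drill on the spring balancer

TASK

Lift the orange air drill out of its black stand and hang it by its steel bail on the hook of the spring balancer. Ease it down slowly with the hook, never leaning hard on the boom, until the boom has sunk to where it carries the whole weight by itself and no weight or side pull is left in your grip, and only then let go and back off, so that the boom neither drops nor springs up; leave the drill hanging still and the other things on the bench where they are.

Things in the scene. Friction and masses are not known exactly. Their poses are not given: they have to be found in the camera images.
- drill_stub (a point): Grip point: on the black square stub on top of the drill (16 x 16 mm across the drill's x and y, 64 mm tall), 22 mm below the stub's top, 190 mm above the drill's underside. The orange drill (40 mm thick, collar 54 mm, 212 mm tall) stands upright in its stand. It weighs 0.3 to 0.75 kg, different each time.
- drill: The drill; origin at the centre of its flat underside (6 mm above the bench at the start), z up along the drill, x and y square to the stub's faces. The bail's bar runs along the drill's y.
- drill_bail (a point): Middle of the bail's top bar, 145 mm above the drill's underside and 45 mm below drill_stub: a round 10 mm steel bar along the drill's y, with an open window under it 40 mm wide and 32 mm high (down to the drill's collar, 24 mm thick along x). The two sides of the drill are alike.
- stand: Fixed black drill stand: 100 x 100 mm foot, with an open cup 60 mm across, inner width 50 mm, rim 34 mm above the bench, in which the drill stands upright. Origin at the centre of its underside. It changes places with the rivet tub.
- balancer: Fixed post of the balancer with all it carries; origin on the bench at the middle of its 130 mm base. Its boom reaches out along the balancer's -x, towards the robot. The post tops out 265 mm above the bench. A bail held off the line of the sinking hook (an arc about the pivot) grips it by friction, and this side pull also moves the boom when let go.
- pivot (a point): Boom hinge on the balancer's post, 232 mm above the bench, above the balancer's origin. The hinge axis is the balancer's y.
- hook_seat (a point): Middle of the bail bar when seated mid-hook: 5 mm above the hook's floor, 220 mm from the pivot, about 270 mm above the bench at the start; moves with the boom. Hook: steel strip 14 mm wide, 6 thick, floor 25 long; lip at its free end (balancer's -x) rising 13 mm, out to 22 mm from this point; on the post's side a ramp up to the 16 mm boom tube (top 12 mm above the floor). Way in: from the lip's side or above.
- boom (a joint): Angle (rad) the boom has sunk from its upper stop: 0 unloaded (rising 0.17 rad towards the hook), grows downwards, hard stop at 0.7. Spring: about 1.2 N at the hook starts it off the stop, then about 3.8 N m per rad (some 80 N per m of hook travel), lightly damped. Under the drill it settles at about 0.1 to 0.36 rad, depending on the drill's weight.
- rivet_tub: Fixed clear tub of rivets, 110 x 90 x 45 mm. Origin under its centre.
- pliers: Red-handled pliers, 150 mm long, lying on the bench: leave alone.
- bucking_bar: Steel block 90 x 35 x 28 mm: leave alone.
- mallet: Hammer lying on the bench: leave alone.
- bottle: White bottle with a blue cap, 60 mm wide, 150 mm tall: leave alone.
- tape_roll: Blue disc 70 mm wide, 25 mm thick: leave alone.

How it is judged:
By the outcome, as a careful person would: the job done as asked, in the order asked, and still so for the second after the job is handed in, with the robot touching nothing.
It also fails if it takes over 64 s, if anything falls off the work surface, if the arm or the gripper's body presses on something with over 40 N, if the wrist force passes 120 N, or if a joint passes its speed limit or range.

ROBOT

A 6-joint arm with a two-finger parallel gripper is mounted at the origin on the work surface. World frame = base frame: x ahead of the robot, y to its left, z up, the work surface at z = 0. Lengths are in mm, angles in rad, forces in N, time in s.
With the tool pointing down it reaches from about 400 to 925 mm from the base axis. Payload 12.5 kg.
Tool frame: the origin (TCP) lies where the fingers leave the gripper's body, on its centre line; the fingertips stand 78 mm ahead of it and the grasp point (between the pads) lies 59 mm ahead of it (env.tip_extent is the distance from the TCP to the fingertips, in mm); z points along the fingers, y is the direction in which the jaws open and shut (so a half turn about z gives the same grasp; the last joint's range is limited). The gripper opens to 95 mm and grips with 3 to 60 N. Pads are 20 mm wide; open, the fingers measure 119 mm over their backs; the gripper's body (75 mm by 180 mm) begins 59 mm behind the grasp point.
Start: joints at [-0.106, 0.491, 1.559, -0, 1.092, -0.106], TCP at [625.01, 0.022, 292.261] pointing down, gripper open.
Joint ranges: [-3.1, 3.1], [-0.84, 2.19], [0.05, 2.79], [-1.13, 4.28], [0.06, 2.93], [-2.69, 2.69]. Speed limits (rad/s): [2.22, 2.22, 2.79, 3.14, 3.14, 3.14].

INTERFACE

Orientations are given as [roll, pitch, yaw] about the fixed x, y, z axes, in that order (R = Rz(yaw) Ry(pitch) Rx(roll)).
In Python, from cell import env gives the robot as it stands. The module is installed in compiled form; this text tells all that it offers.
- The arm moves only by the tool play_rows, never from a script. Its argument "targets" is a list of rows, each an object with "linear": the shift along the tool's x, y, z in mm, a list of three; "turn": the turn about the tool's z in rad. A call has 1 to 20 rows; each row is the pose to reach, as a shift and turn from the pose commanded when the call began, along the tool's axes at that moment; what a row does not reach only later rows make up. A row lasts 1/8 s, in which the tool goes at most 62.5 mm and 10.7 degrees, less where a joint would pass 70% of its speed; a pose out of reach is approached as far as the arm can. A call with a gripper value outside its range is refused whole. "hand" is the finger opening in mm, from 0 to 95.1, set as the call begins (left out, the last holds). The fingers move at their own pace and stop on an object; the grip force is fixed at half the most. Time passes only in rows, so rows that repeat a pose let the fingers close. It gives the time, the measured TCP pose, the force and the opening at its end, in the units of the state.
- env.state(): the state, without advancing time (a new reading comes with each control period).
- env.read_camera(name): name is "scene" or "side" or "wrist"; returns (picture, depth): 480x640x3 uint8, red, green, blue; 480x640 float32, mm along the optical axis (not along the pixel's ray), 0 where there is no reading.
- env.camera_params(name): a dict with "fx", "fy", "cx", "cy" (pixels), "R" (3x3) and "t" (3): a world point X has camera coordinates R X + t. Camera axes: x right, y down, z forward; pixel columns grow to the right and rows downward; lengths in mm; the calibration is good to about 2 mm. A picture is of the moment at which its call begins: read the wrist's pose just before it. camera_params takes no time and is no camera call; for the wrist camera it gives the pose at the moment of the call.
- env.job_done(): hands the job in, once; it reports no verdict.
The state is a dict: "t": time; "joints": joint angles; "qvel": joint speeds; "tau": joint torques, N m; "eef_pos": TCP position; "tcp_rot": TCP orientation; "ft_force": force on the tool from outside, world axes, zero at the start; "moment": the same for the moment, N m; "opening": opening from 0.0 (shut) to 1.0 (fully open).
Only numpy, scipy, OpenCV 4.12 (cv2) and the standard library are available. Lean on these libraries where they do the work, as an engineer would, in place of code of your own. Each camera call takes 0.05 s, during which the arm holds its last target.

## Working session

There is one attempt and no reset: what is moved stays moved. The work goes in short steps, Python scripts to look and compute and a tool call to move; the robot and the scene stay as the last step left them, time stands still between calls to the robot, and variables do not carry over. Pictures are saved under pics/ and viewed, and the job is handed in when it is done.

Besides the shell and the picture viewer there is one more tool, called after "Request:" as name(argument=value, ...) on one line, values as JSON. play_rows: Moves the arm, as the interface text tells. Its arguments: {"type":"object","properties":{"targets":{"type":"array","items":{"type":"object","properties":{"linear":{"type":"array","items":{"type":"number"}},"turn":{"type":"number"}}}},"hand":{"type":"number"}},"required":["targets"]}

```bash
mkdir -p pics; ls; python3 - <<'E'
from cell import env
import cv2
s=env.state()
print(s)
for n in ("scene","side","wrist"):
    p=env.camera_params(n); print(n,p)
    im,d=env.read_camera(n)
    cv2.imwrite(f"pics/{n}0.png",im[:,:,::-1])
    import numpy as np; np.savez(f"{n}0.npz",im=im,d=d,**p)
print(env.tip_extent)
E
```

```text
pics
{'t': 0.0, 'joints': array([-1.05591391e-01,  4.91556474e-01,  1.55950738e+00, -4.42050167e-06,
        1.09170853e+00, -1.05577043e-01]), 'qvel': array([-4.99182238e-04, -6.32987815e-05, -9.43597544e-04,  5.05948763e-04,
        1.38441694e-03,  1.27368360e-03]), 'tau': array([-9.52334158e-04, -6.12640929e+01, -2.58175153e+01,  6.92750537e-02,
        4.83079045e-02, -1.38641695e-05]), 'eef_pos': array([6.24815749e+02, 4.68652093e-02, 2.91643670e+02]), 'tcp_rot': array([-3.14041908e+00, -1.20422625e-04,  1.57078395e+00]), 'ft_force': array([-0.53333281, -0.34145636, -0.4050531 ]), 'moment': array([-0.01560304, -0.00482527,  0.00818907]), 'opening': 1.0018627336770867}
scene {'fx': 616.7743449354527, 'fy': 616.7743449354527, 'cx': 308.7353583286001, 'cy': 240.45850464148427, 'R': array([[ 0.77067119,  0.63722935, -0.00216258],
       [ 0.51243481, -0.62175364, -0.59231155],
       [-0.3787829 ,  0.45536927, -0.80570612]]), 't': array([-498.93717922, -200.53522493, 1824.8729126 ])}
side {'fx': 452.92083385174476, 'fy': 452.92083385174476, 'cx': 318.12632252155805, 'cy': 236.2195295520786, 'R': array([[ 0.73551761, -0.67730763,  0.0163776 ],
       [-0.34131856, -0.39131761, -0.85461814],
       [ 0.58524823,  0.62299671, -0.51899866]]), 't': array([-464.31065352,  380.59656563,  898.07629052])}
wrist {'fx': 377.4535810892536, 'fy': 377.4535810892536, 'cx': 320.7338797910784, 'cy': 245.9073191597835, 'R': array([[ 9.99998895e-01, -9.44339797e-04, -1.14810009e-03],
       [-6.23242904e-04, -9.67483850e-01,  2.52932031e-01],
       [-1.34962208e-03, -2.52931036e-01, -9.67483369e-01]]), 't': array([-625.4964165 ,  -28.6753654 ,  389.98324131])}
77.60000000000001
```

View pics/scene0.png

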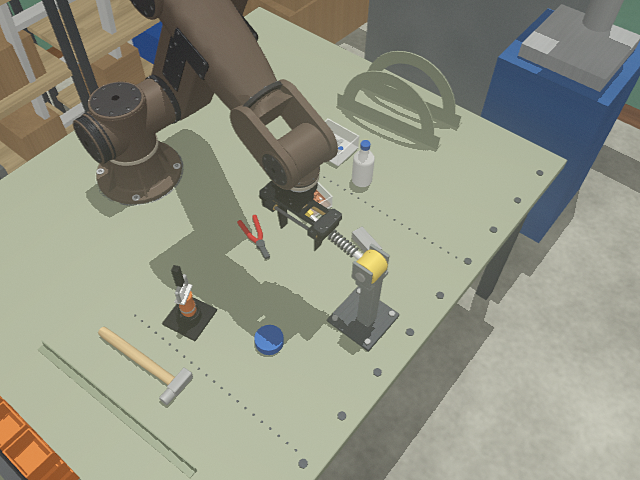

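View pics/side0.png

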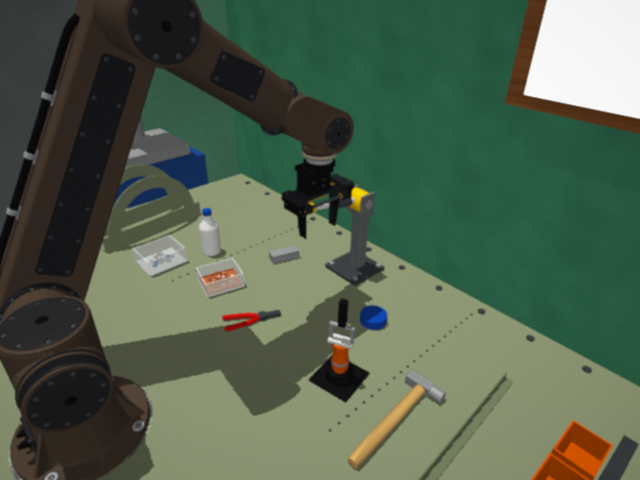

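View pics/wrist0.png

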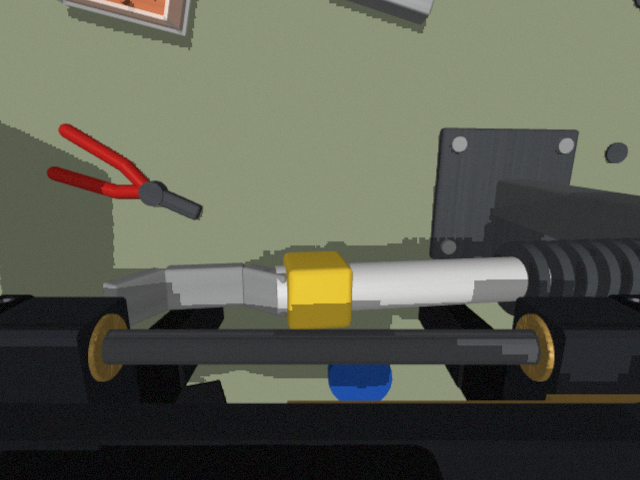

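The scene image shows the drill in its stand near (188,300), the balancer at (365,290) with its boom toward the gripper, the tape at (268,339), the mallet at (150,365) and the pliers at (255,238). In the wrist image the boom runs along row 285 from the hook (about 110–275) to the spring (right), just below the gripper. I'll measure these next.

```bash
cat > h.py <<'E'
import numpy as np, cv2
def load(n):
    z=np.load(n+".npz"); return dict(z)
def pts(z):
    d=z['d'];v,u=np.mgrid[0:480,0:640]
    c=np.stack([(u-z['cx'])/z['fx']*d,(v-z['cy'])/z['fy']*d,d],-1)
    return (c-z['t'])@z['R']   # R^T (c-t)
def at(z,u,v): return pts(z)[v,u]
def ray(z,u,v):
    r=np.array([(u-z['cx'])/z['fx'],(v-z['cy'])/z['fy'],1.]); return -z['R'].T@z['t'], z['R'].T@r
def plane(z,u,v,h):
    o,r=ray(z,u,v); return o+r*(h-o[2])/r[2]
def proj(z,X):
    c=z['R']@np.asarray(X,float)+z['t']; return z['fx']*c[0]/c[2]+z['cx'], z['fy']*c[1]/c[2]+z['cy']
E
python3 - <<'E'
from h import *
np.set_printoptions(precision=1,suppress=True)
w=load("wrist0");P=pts(w)
for u,v in [(115,292),(130,290),(140,290),(160,283),(175,285),(200,285),(235,285),(250,285),(265,287),(280,285),(320,265),(400,283),(500,275),(560,290)]:
    print(u,v,P[v,u])
print("base corners",[plane(w,u,v,8) for u,v in [(442,129),(577,130),(433,258)]],P[135,500])
for n in("scene0","side0"):
    z=load(n);P=pts(z);hsv=cv2.cvtColor(z['im'],cv2.COLOR_RGB2HSV)
    m=(hsv[...,0]<20)&(hsv[...,1]>150)&(hsv[...,2]>120)
    reg=m&(np.abs(P[...,2]-100)<110)
    k,l,st,c=cv2.connectedComponentsWithStats(reg.astype(np.uint8))
    for i in range(1,k):
        if st[i,4]>60:
            q=P[l==i];print(n,st[i],q.min(0),q.max(0),np.median(q,0))
E
```

```text
115 292 [568.1  31.1 284.7]
130 290 [570.3  30.2 280.8]
140 290 [572.1  29.3 278.6]
160 283 [574.9  28.7 271. ]
175 285 [579.7  28.2 271.4]
200 285 [587.1  27.6 270. ]
235 285 [597.7  26.6 267.3]
250 285 [602.9  27.2 268.8]
265 287 [608.2  27.5 271.5]
280 285 [613.4  29.7 275.5]
320 265 [625.6  35.5 273.9]
400 283 [651.3  28.  269.4]
500 275 [686.5  28.4 262.6]
560 290 [705.9  24.  265.3]
base corners [array([741.,  87.,   8.]), array([869.6,  85.9,   8. ]), array([741.9, -41. ,   8. ])] [795.7  81.4  10.4]
scene0 [238 215  25  28 211] [357.7  22.8   6.5] [447.2  91.9  23.1] [409.4  44.5  15.4]
scene0 [179 292  16  20  76] [ 412.  -261.9   -5.9] [ 488.  -190.6  112.7] [ 481.6 -251.    77.6]
scene0 [   0  396   79   84 3033] [ 337.9 -729.6    5.5] [ 573.5 -664.3  185.8] [ 510.4 -688.   138.5]
side0 [204 269  32  14 140] [424.  214.3   6.9] [512.6 271.   28.8] [463.  249.   11.9]
side0 [222 313  37  18 290] [356.3  21.3  -3.2] [458.6  97.   16.5] [409.9  45.2  11.6]
side0 [333 344  15  21 255] [ 450.2 -263.4   58.1] [ 476.7 -235.9  107.1] [ 457.3 -255.    81. ]
side0 [333 365  14   8  67] [ 450.4 -265.    28.1] [ 471.  -241.2   53.4] [ 457.  -256.3   43.1]
side0 [ 531  420   82   60 2694] [ 426.7 -723.7   -4.6] [ 751.6 -646.   178.3] [ 547.8 -689.5  157.7]
```

```bash
python3 - <<'E'
import cv2
a=cv2.imread("pics/scene0.png")[240:360,140:260];b=cv2.imread("pics/side0.png")[280:410,290:420]
cv2.imwrite("pics/c1.png",cv2.hconcat([cv2.resize(a,(400,400),interpolation=2),cv2.resize(b,(400,400),interpolation=2)]))
a=cv2.imread("pics/scene0.png")[180:300,240:400];b=cv2.imread("pics/side0.png")[170:290,260:400]
cv2.imwrite("pics/c2.png",cv2.hconcat([cv2.resize(a,(400,300),interpolation=2),cv2.resize(b,(400,300),interpolation=2)]))
E
```

```text
(no output)
```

View pics/c1.png

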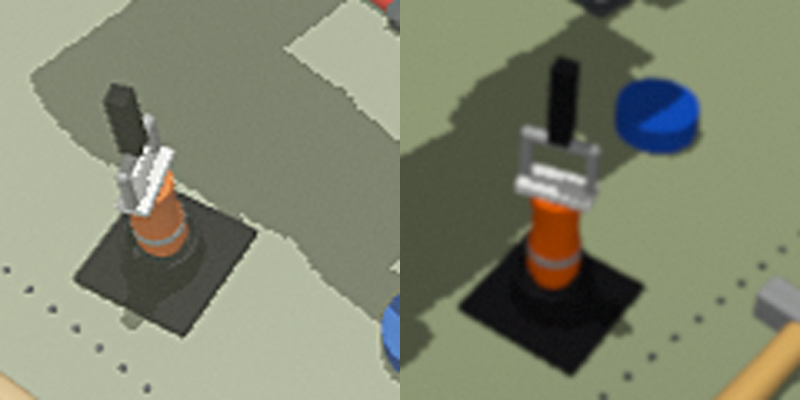

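View pics/c2.png

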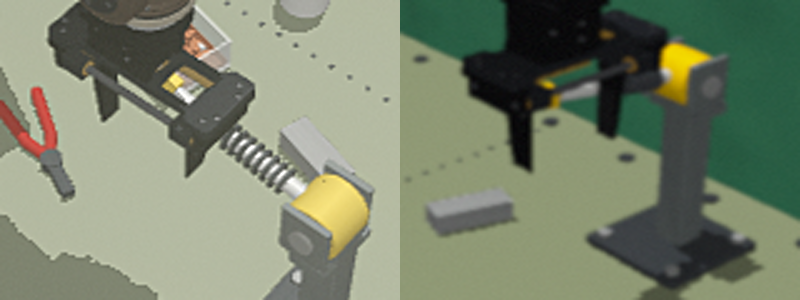

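```bash
python3 - <<'E'
from h import *
np.set_printoptions(precision=1,suppress=True)
s=load("scene0");d=load("side0");w=load("wrist0")
A=plane(d,330.6,322.3,151);B=plane(d,354.4,328.1,151);print("bail side",A,B,np.degrees(np.arctan2(*(B-A)[1::-1])))
A=plane(s,185.6,276,151);B=plane(s,178.4,289.5,151);print("bail scene",A,B)
C=[plane(s,u,v,6) for u,v in [(217.4,309.6),(195.5,341),(162.5,324)]];print("foot",C)
print("stubtop side",plane(d,290+(566-400)*.325,280+62*.325,218),"scene",plane(s,140+124*.3,240+90*.3,218))
# hook edges in the wrist image
P=pts(w)
print("hook proj",proj(w,[588.5,22,265]),proj(w,[588.5,28,265]))
print("pivot side",proj(d,[805.5,22,232]),proj(s,[805.5,22,232]))
for u in range(170,520,25):
    col=P[:,u]; 
    r=[v for v in range(240,320) if col[v,2]>230 and w['im'][v,u].min()>60]
    if r: 
        h=np.median(col[r[2:-2],2]); print(u,r[0],r[-1],h, plane(w,u,r[0],h-6 if u>280 else h),plane(w,u,r[-1],h-6 if u>280 else h))
E
grep -c . h.py
```

```text
bail side [ 460.2 -220.8  151. ] [ 484.9 -266.2  151. ] -61.52960885371304
bail scene [ 459.6 -220.   151. ] [ 473.6 -256.   151. ]
foot [array([ 506.9, -188.5,    6. ]), array([ 527.4, -284.4,    6. ]), array([ 431.3, -303.6,    6. ])]
stubtop side [ 472.5 -243.7  218. ] scene [ 468.2 -238.7  218. ]
hook proj (np.float64(210.0202707952891), np.float64(295.4474023253523)) (np.float64(208.6668589732074), np.float64(278.6176559929018))
pivot side (np.float64(360.1073480972688), np.float64(199.91679408796486)) (np.float64(370.9042569042492), np.float64(268.538335185588))
170 265 309 270.7140057328154 [578.5  34.6 270.7] [577.   19.6 270.7]
195 264 307 269.47983519253023 [585.9  34.5 269.5] [584.7  19.8 269.5]
220 241 306 267.93325178317434 [594.   41.6 267.9] [592.5  19.4 267.9]
245 266 312 267.665370928786 [601.4  33.2 267.7] [600.6  17.2 267.7]
270 267 312 272.9407059080437 [610.2  34.6 272.9] [609.7  19.6 272.9]
370 253 308 271.0633286723904 [641.9  36.8 265.1] [642.6  17.4 265.1]
395 261 307 269.70173359348604 [650.5  33.7 263.7] [651.3  17.2 263.7]
420 260 305 267.94573837687034 [659.3  33.5 261.9] [660.4  17.2 261.9]
445 242 304 266.61209259734073 [667.6  39.4 260.6] [669.5  17.  260.6]
470 258 302 264.79766748214496 [677.3  33.3 258.8] [679.   16.9 258.8]
495 257 301 263.27909574191415 [686.7  33.2 257.3] [688.6  16.7 257.3]
14
```

Request:
play_rows(targets=[{"linear": [-20,0,-55]},{"linear": [-70,-20,-108]},{"linear": [-120,-60,-108]},{"linear": [-170,-100,-108]},{"linear": [-220,-140,-108]},{"linear": [-255,-165,-108]},{"linear": [-255,-165,-108]},{"linear": [-255,-165,-108]},{"linear": [-255,-165,-108]}])

```text
validation failed for argument at $.ta...
```

Request:
play_rows(targets=[{"linear": [-20,0,-55],"turn": 0},{"linear": [-60,-20,-108],"turn": 0.18},{"linear": [-105,-55,-108],"turn": 0.36},{"linear": [-150,-90,-108],"turn": 0.54},{"linear": [-200,-125,-108],"turn": 0.72},{"linear": [-246,-155,-108],"turn": 0.9},{"linear": [-246,-155,-108],"turn": 1.08},{"linear": [-246,-155,-108],"turn": 1.13},{"linear": [-246,-155,-108],"turn": 1.13}])

```text
t: 1.27
eef_pos: [469.9, -246.1, 400.1]
tcp_rot: [-3.141, 0.0, 0.441]
ft_force: [-0.4, 0.0, -0.8]
opening: 0.997
```

```bash
cat > snap.py <<'E'
import sys,numpy as np,cv2
from cell import env
def snap(n,tag):
    p=env.camera_params(n); im,d=env.read_camera(n)
    cv2.imwrite(f"pics/{n}{tag}.png",im[:,:,::-1]); np.savez(f"{n}{tag}.npz",im=im,d=d,**p)
def st():
    s=env.state(); print(round(s['t'],2),s['eef_pos'].round(1),s['tcp_rot'].round(4),s['ft_force'].round(2),s['moment'].round(3),round(s['opening']*95.1,1))
if __name__=="__main__":
    st()
    for n in sys.argv[2:]: snap(n,sys.argv[1])
E
python3 snap.py 1 wrist
```

```text
1.27 [ 469.9 -246.1  400.1] [-3.1414e+00  1.0000e-04  4.4110e-01] [-0.42  0.01 -0.79] [0.024 0.146 0.025] 94.8
```

View pics/wrist1.png

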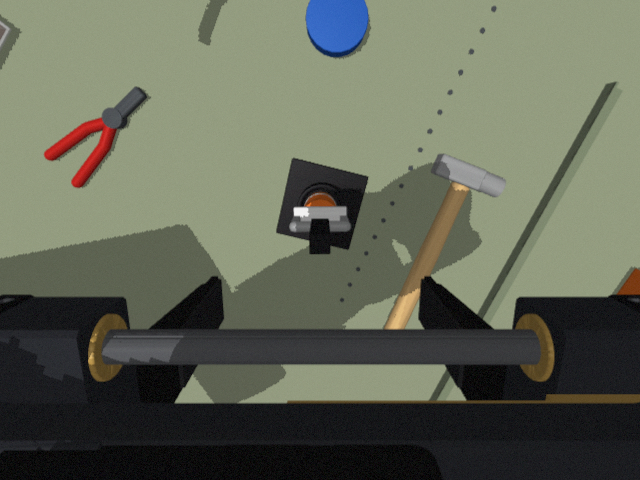

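The wrist view shows the stub top near (320,251) and the bail bar near row 226 from column 291 to 350, almost parallel to the jaws. I'll refine the angle and position.

```bash
python3 - <<'E'
from h import *
np.set_printoptions(precision=1,suppress=True)
w=load("wrist1");im=w['im'];P=pts(w)
cv2.imwrite("pics/w1c.png",cv2.resize(im[180:280,260:380,::-1],(720,600),interpolation=2))
v,u=np.mgrid[0:480,0:640]
m=(im.max(2)<60)&(P[...,2]>195)&(u>290)&(u<350)&(v<300)
q=P[m];print("stub top",m.sum(),u[m].min(),u[m].max(),v[m].min(),v[m].max(),q.mean(0))
r=cv2.minAreaRect(np.stack([u[m],v[m]],1).astype(np.float32));print(r, plane(w,*r[0],218))
m=(P[...,2]>130)&(P[...,2]<165)&(im.min(2)>70)&(u>280)&(u<360)&(v<300)
q=P[m];print("bar",m.sum(),u[m].min(),u[m].max(),v[m].min(),v[m].max(),np.median(q,0))
r=cv2.minAreaRect(np.stack([u[m],v[m]],1).astype(np.float32));print(r)
E
```

```text
stub top 568 292 349 160 253 [ 475.  -243.4  224.3]
((320.5, 206.5), (57.0, 93.0), 0.0) [ 497.  -234.1  218. ]
bar 477 289 350 218 231 [ 473.7 -239.8  154.5]
((319.5, 224.5), (13.0, 61.0), 90.0)
```

View pics/w1c.png

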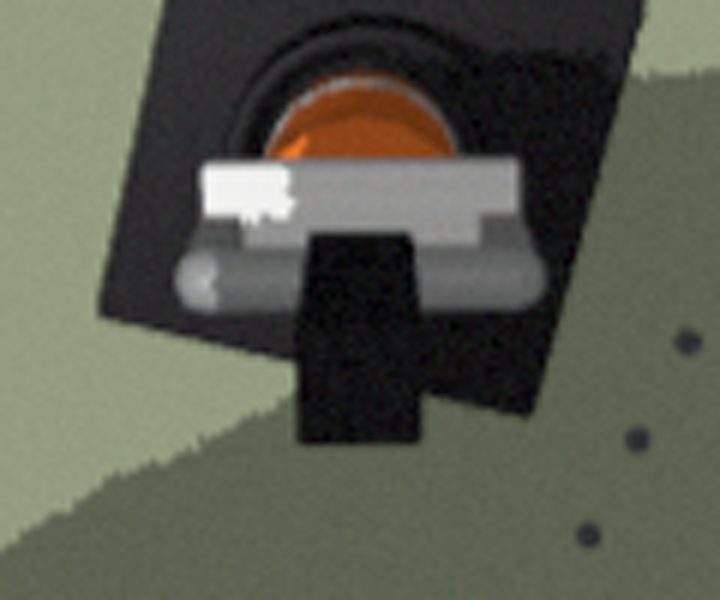

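```bash
python3 - <<'E'
from h import *
np.set_printoptions(precision=2,suppress=True)
w=load("wrist1")
b=plane(w,319.8,253.8,218);print("far edge",b)
ct=plane(w,319.8,226.4,151);print("bar",ct)
a=0.441;ex=np.array([np.cos(a),np.sin(a)]);ey=np.array([np.sin(a),-np.cos(a)]) #tool x, tool y
T=np.array([469.9,-246.1])
for n,p in(("stub from far edge",b[:2]+8*ex),("bar",ct[:2])): print(n,p,"tool xy",(p-T)@ex,(p-T)@ey)
print("stub width", np.linalg.norm(plane(w,309.3,253.8,218)-plane(w,330.2,253.8,218)))
L=plane(w,289.2,226.4,151);R=plane(w,350.8,226.4,151);print("bar len",np.linalg.norm(L-R))
E
```

```text
far edge [ 464.23 -248.96  218.  ]
bar [ 470.74 -245.77  151.  ]
stub from far edge [ 471.46 -245.54] tool xy 1.6532144675684044 0.16303679053968914
bar [ 470.74 -245.77] tool xy 0.899576912703835 0.05461895683856075
stub width 15.778809766938426
bar len 56.7866064855498
```

Request:
play_rows(targets=[{"linear": [1,0,40],"turn": 0},{"linear": [1,0,85],"turn": 0},{"linear": [1,0,120],"turn": 0},{"linear": [1,0,138],"turn": 0},{"linear": [1,0,145],"turn": 0},{"linear": [1,0,145],"turn": 0}], hand=50)

```text
t: 2.08
eef_pos: [471.1, -245.5, 255.3]
tcp_rot: [-3.142, 0.0, 0.442]
ft_force: [0.3, -0.6, 0.2]
opening: 0.528
```

```bash
python3 snap.py 2 wrist side
```

```text
2.08 [ 471.1 -245.5  255.3] [-3.1415  0.      0.4416] [ 0.29 -0.59  0.24] [0.007 0.043 0.041] 50.2
```

View pics/wrist2.png

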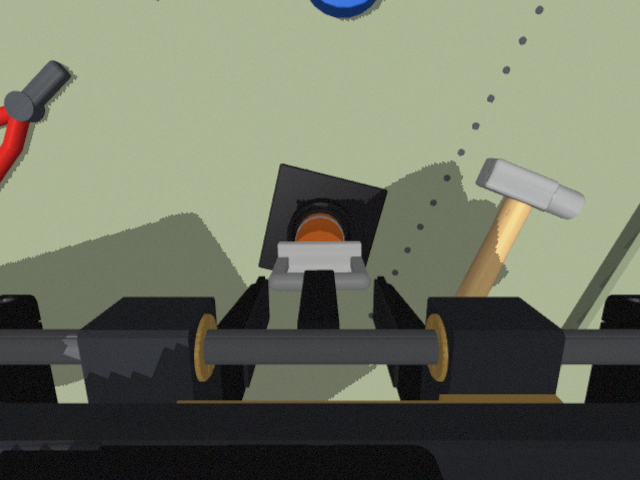

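View pics/side2.png

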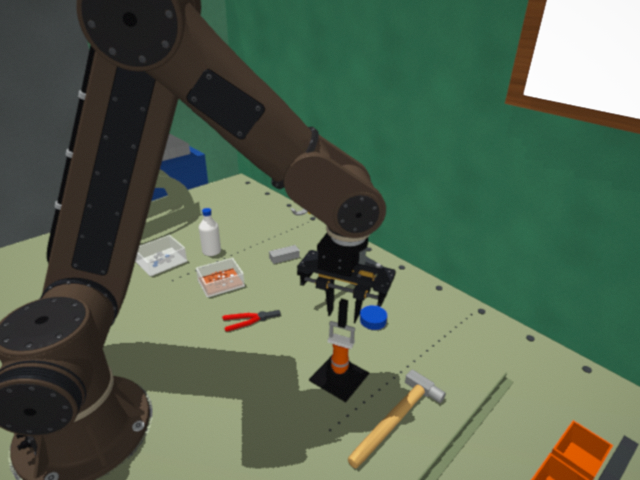

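The stub (col 319) stands centred between the open fingers (265 and 375), with the bail level at row 283 — close it.

Request:
play_rows(targets=[{"linear": [0,0,0],"turn": 0},{"linear": [0,0,0],"turn": 0},{"linear": [0,0,0],"turn": 0},{"linear": [0,0,0],"turn": 0},{"linear": [0,0,0],"turn": 0},{"linear": [0,0,0],"turn": 0}], hand=0)

```text
t: 2.92
eef_pos: [470.9, -245.5, 255.3]
tcp_rot: [3.142, -0.0, 0.441]
ft_force: [0.0, 0.1, 0.7]
opening: 0.171
```

Request:
play_rows(targets=[{"linear": [0,0,-15],"turn": 0},{"linear": [0,0,-35],"turn": 0},{"linear": [0,0,-60],"turn": 0},{"linear": [0,0,-90],"turn": 0},{"linear": [0,0,-130],"turn": 0},{"linear": [0,0,-160],"turn": 0},{"linear": [0,0,-175],"turn": 0},{"linear": [0,0,-175],"turn": 0},{"linear": [0,0,-175],"turn": 0}])

```text
t: 4.05
eef_pos: [470.7, -245.4, 429.0]
tcp_rot: [-3.14, 0.001, 0.441]
ft_force: [-0.1, 0.4, -3.7]
opening: 0.167
```

```bash
cat > avg.py <<'E'
import sys,numpy as np
from cell import env
def avg(n):
    F=[];M=[]
    for i in range(n):
        env.read_camera("wrist"); s=env.state(); F.append(s['ft_force']);M.append(s['moment'])
    F=np.array(F);M=np.array(M)
    print(round(s['t'],2),s['eef_pos'].round(1),s['tcp_rot'].round(4),"F",F.mean(0).round(2),"sd",F.std(0).round(2),"M",M.mean(0).round(3),"sd",M.std(0).round(3),round(s['opening']*95.1,1))
if __name__=="__main__": avg(int(sys.argv[1]))
E
python3 avg.py 10; python3 snap.py 3 wrist side
```

```text
4.55 [ 470.9 -245.6  430.2] [-3.1415 -0.      0.4408] F [ 0.23 -0.12 -2.74] sd [0.54 0.45 0.34] M [ 0.031  0.087 -0.006] sd [0.01 0.03 0.02] 15.6
4.55 [ 470.9 -245.6  430.2] [-3.1415 -0.      0.4408] [ 0.75 -0.78 -2.57] [ 0.031  0.058 -0.041] 15.6
```

View pics/wrist3.png

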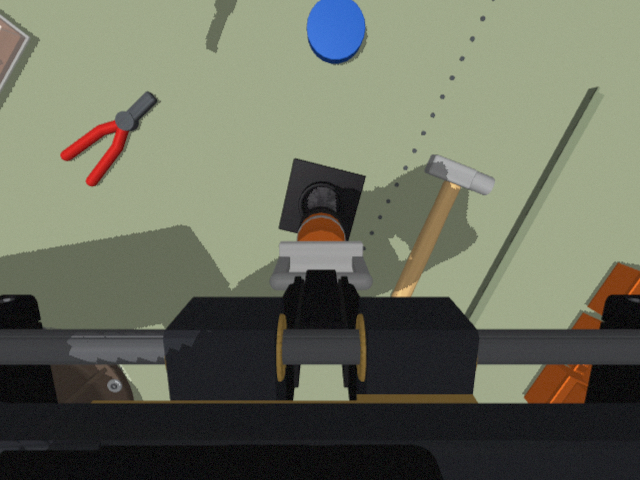

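View pics/side3.png

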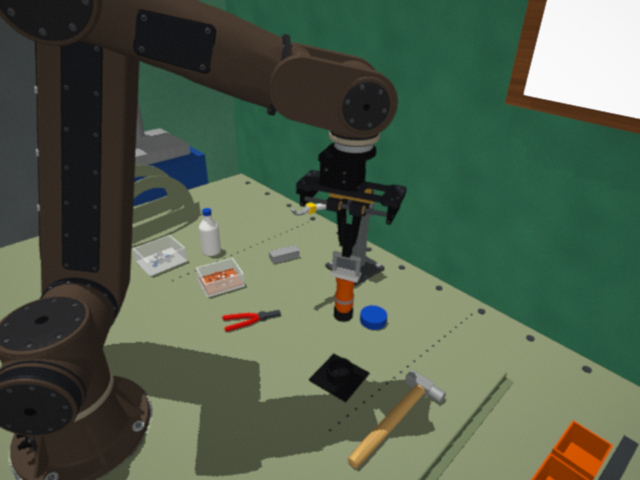

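Request:
play_rows(targets=[{"linear": [5,-7,0],"turn": 0.03},{"linear": [15,-22,0],"turn": 0.08},{"linear": [32,-46,0],"turn": 0.14},{"linear": [52,-76,0],"turn": 0.2},{"linear": [74,-108,0],"turn": 0.26},{"linear": [96,-140,0],"turn": 0.32},{"linear": [116,-170,0],"turn": 0.37},{"linear": [133,-195,5],"turn": 0.42},{"linear": [146,-213,13],"turn": 0.45},{"linear": [153,-223,22],"turn": 0.46},{"linear": [156.4,-228,28],"turn": 0.46},{"linear": [156.4,-228,30],"turn": 0.46},{"linear": [156.4,-228,30],"turn": 0.46},{"linear": [156.4,-228,30],"turn": 0.46}])

```text
t: 6.4
eef_pos: [515.1, 26.9, 400.5]
tcp_rot: [3.141, -0.001, -0.02]
ft_force: [-0.1, -0.7, -2.7]
opening: 0.167
```

```bash
python3 snap.py 4 wrist side; python3 avg.py 16
```

```text
6.4 [515.1  26.9 400.5] [ 3.1415e+00 -6.0000e-04 -1.9800e-02] [-0.07 -0.66 -2.68] [0.088 0.089 0.034] 15.9
7.3 [515.1  27.4 400.2] [-3.1416e+00 -1.0000e-04 -1.9200e-02] F [-0.06 -0.1  -2.94] sd [0.44 0.44 0.47] M [0.04  0.117 0.002] sd [0.03  0.027 0.022] 16.1
```

View pics/wrist4.png

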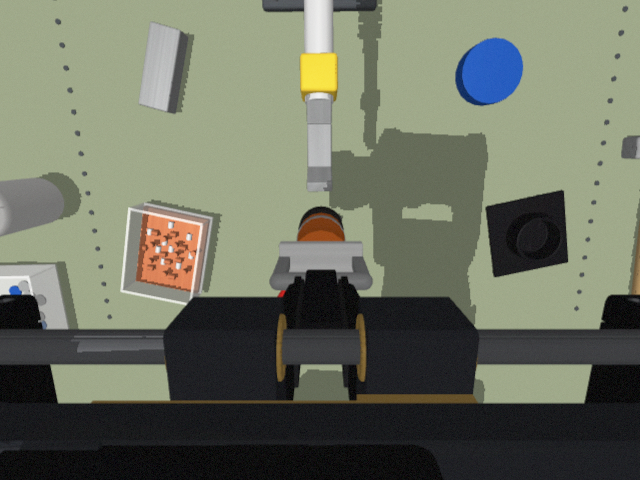

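View pics/side4.png

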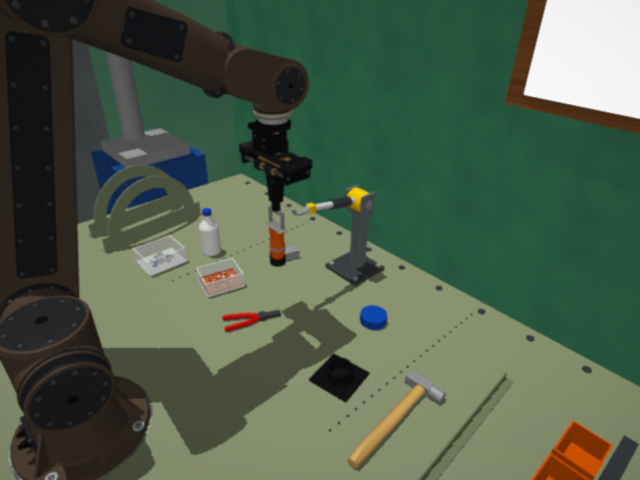

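```bash
python3 - <<'E'
from h import *
np.set_printoptions(precision=1,suppress=True)
w=load("wrist4");P=pts(w);im=w['im']
cv2.imwrite("pics/w4c.png",cv2.resize(im[85:305,255:385,::-1],None,fx=3,fy=2.7,interpolation=2)[:600])
for v in list(range(60,196,5)):
    r=[u for u in range(290,350) if P[v,u,2]>200]
    if r:
        q=P[v,r]; L=plane(w,r[0]-.5,v,np.median(q[:,2]));R=plane(w,r[-1]+.5,v,np.median(q[:,2]))
        print(v,r[0],r[-1],"x",q[:,0].mean().round(1),"z",np.median(q[:,2]).round(1),"y",(L[1]+R[1])/2,"wid",L[1]-R[1])
for v in range(238,294,4):
    for u in (278,285,358,365): print(v,u,P[v,u],end=' ')
    print()
E
```

```text
60 300 337 x 631.3 z 276.8 y 25.146670180291444 wid 19.898643451650344
65 300 337 x 628.8 z 277.2 y 25.19999166067422 wid 19.926933757263548
70 300 337 x 626.3 z 277.7 y 25.253381081097572 wid 19.940470039896454
75 300 337 x 623.8 z 277.8 y 25.307165998370124 wid 19.992778263255218
80 300 337 x 621.3 z 278.4 y 25.360696812457817 wid 19.996572069286348
85 300 337 x 618.8 z 278.7 y 25.414730042182196 wid 20.03559952749908
90 300 348 x 614.9 z 278.0 y 22.552393633460035 wid 25.993411750882547
95 301 344 x 613.7 z 275.6 y 23.376771077970133 wid 23.682353583823076
100 303 334 x 612.1 z 273.5 y 25.59037833136224 wid 17.441442884578986
105 306 331 x 609.5 z 272.6 y 25.649605867300565 wid 14.274423723913387
110 307 331 x 607.1 z 271.0 y 25.43395898762651 wid 13.868432294966095
115 307 331 x 604.5 z 269.9 y 25.493146020041365 wid 13.978982907158212
120 307 330 x 602.0 z 268.1 y 25.837494601182307 wid 13.573683619698532
125 307 330 x 599.3 z 267.2 y 25.90022874599404 wid 13.667849674845023
130 307 330 x 596.6 z 267.6 y 25.959461005276687 wid 13.690131891850232
135 307 330 x 593.8 z 267.8 y 26.
[... 1699 characters left out ...]
65 [518.9   0.3 280.7] 
270 278 [520.   50.6 288.5] 270 285 [520.1  46.6 288.9] 270 358 [518.8   5.  287.5] 270 365 [519.3   1.3 289.4] 
274 278 [520.7  49.6 297.6] 274 285 [520.8  45.7 298. ] 274 358 [519.8   6.  297.6] 274 365 [519.9   2.3 298.1] 
278 278 [519.4  49.3 300.4] 278 285 [519.1  45.6 299.8] 278 358 [518.4   6.2 300. ] 278 365 [518.3   2.5 300. ] 
282 278 [517.   49.5 300.2] 282 285 [516.8  45.7 299.8] 282 358 [516.4   6.3 301. ] 282 365 [515.8   2.4 299.4] 
286 278 [515.   49.5 300.9] 286 285 [514.9  45.7 300.7] 286 358 [514.5   6.4 301.8] 286 365 [514.    2.5 300.7] 
290 278 [396.4  88.   -0.3] 290 285 [527.4  41.7 339. ] 290 358 [394.4 -23.2   0.4] 290 365 [393.3 -33.2  -1.9]
```

View pics/w4c.png

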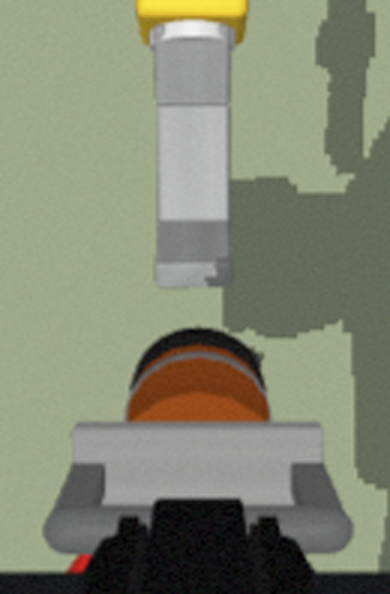

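Bar (centre ≈ 515.5, 26.0, 296) and hook (floor mid ≈ 588.5, 26.1, 268.8; lip top 284.5) both come out clearly. At bar height 296 the bail clears the lip by about 6 mm and the collar passes about 4 mm below the strip, so I'll thread it straight in.

Request:
play_rows(targets=[{"linear": [1,-0.5,0],"turn": 0},{"linear": [4,-1,0],"turn": 0},{"linear": [9,-1.4,0],"turn": 0},{"linear": [15,-1.4,0],"turn": 0},{"linear": [22,-1.4,0],"turn": 0},{"linear": [28,-1.4,0],"turn": 0},{"linear": [34,-1.4,0],"turn": 0},{"linear": [39,-1.4,0],"turn": 0},{"linear": [43,-1.4,0],"turn": 0},{"linear": [45,-1.4,0],"turn": 0},{"linear": [45,-1.4,0],"turn": 0}])

```text
t: 8.68
eef_pos: [560.1, 27.9, 400.2]
tcp_rot: [-3.142, 0.0, -0.019]
ft_force: [-0.4, -1.5, -3.2]
opening: 0.168
```

```bash
python3 snap.py 5 wrist side
```

```text
8.68 [560.1  27.9 400.2] [-3.1416  0.     -0.0192] [-0.38 -1.48 -3.21] [ 0.035  0.082 -0.019] 16.0
```

View pics/wrist5.png

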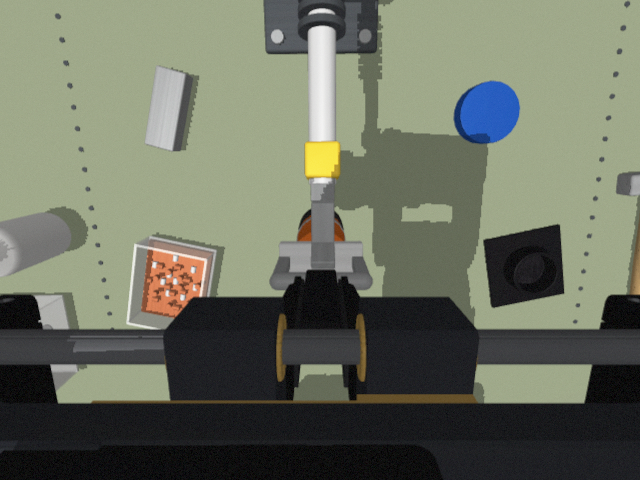

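The hook (cols 311–334) sits over the collar and is centred on the bail (271–372). The lip is about to pass under the bar.

```bash
python3 - <<'E'
from h import *
np.set_printoptions(precision=1,suppress=True)
w=load("wrist5");P=pts(w)
for v in range(170,292,5): print(v,P[v,322],P[v,281],P[v,362])
E
python3 -c "
import cv2
a=cv2.imread('pics/side5.png')[160:280,240:400];cv2.imwrite('pics/s5c.png',cv2.resize(a,(800,600),interpolation=2))"
```

```text
170 [619.8  25.5 279.3] [605.   77.1   0.1] [602.9 -26.7  -0.5]
175 [617.   25.6 279.2] [598.7  77.5  -0.6] [596.5 -26.8  -1.5]
180 [614.   25.6 275.7] [592.3  77.8  -1. ] [590.3 -26.6   1.1]
185 [611.   25.7 273.7] [585.9  78.1  -0.7] [583.8 -26.8  -0.4]
190 [607.9  25.7 271.6] [579.5  78.4  -0.5] [577.3 -26.9  -0.6]
195 [604.7  25.8 269.2] [572.8  78.8  -2.2] [570.9 -26.9  -0.4]
200 [601.6  25.8 267.9] [566.4  79.   -1.2] [564.2 -27.   -1.1]
205 [598.4  25.9 266.9] [560.1  79.2   0.5] [557.6 -27.1  -1.6]
210 [595.4  25.9 266.6] [553.4  79.5   0.1] [551.4 -26.9   1.1]
215 [592.6  26.  268.2] [546.5  80.   -1.5] [544.8 -26.9   1.2]
220 [589.5  26.  268. ] [539.8  80.3  -1.1] [538.1 -26.9   1.4]
225 [586.5  26.1 268.5] [533.3  80.5   0.1] [531.1 -27.1   0.1]
230 [583.6  26.2 269.2] [526.4  80.9  -0.7] [524.3 -27.2   0. ]
235 [580.7  26.2 270.2] [519.6  81.1  -0.1] [517.4 -27.3  -0.3]
240 [577.4  26.3 269.5] [512.7  81.5  -0.5] [510.7 -27.2   0.5]
245 [575.2  26.3 272.9] [572.2  52.5 259.1] [571.    0.8 258.5]
250 [572.9  26.4 275.9] [568.7  52.7 258.5] [567.4   0.6 257.6]
255 [571.4  26.5 281.4] [565.4  52.9 258.6] [564.    0.6 257.4]
260 [569.4  26.5 284.9] [565.1  51.8 268.9] [564.5   2.  270.2]
265 [566.3  26.6 284.5] [564.8  50.9 278.2] [564.    2.9 279. ]
270 [569.   26.6 301.8] [564.6  50.  287.1] [564.    3.9 288.1]
275 [569.1  26.6 310.3] [565.2  48.9 297.7] [564.3   4.9 297.8]
280 [569.   26.7 317.6] [563.2  48.8 300.1] [562.4   5.2 300.5]
285 [569.1  26.7 324.8] [560.5  48.9 300.5] [559.3   5.1 299.8]
290 [569.   26.7 331. ] [441.   84.9  -0.9] [438.9 -27.9  -0.4]
```

View pics/s5c.png

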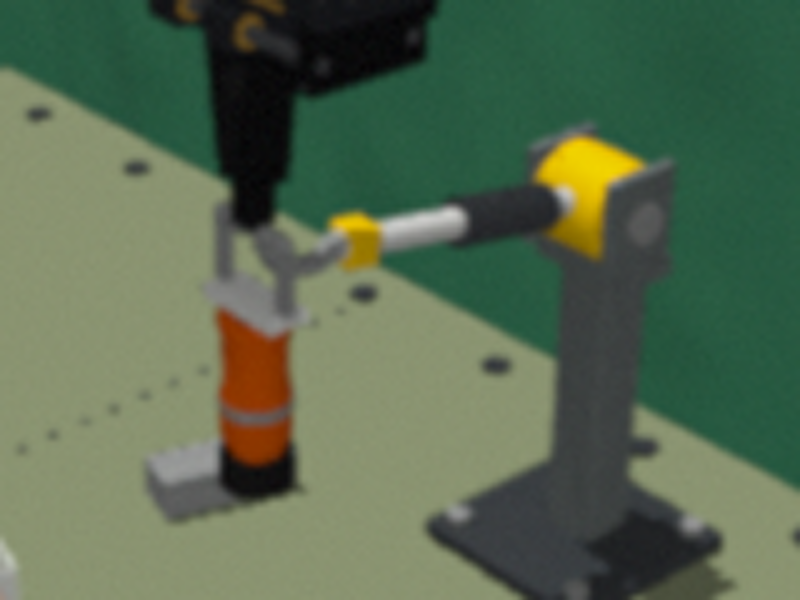

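Request:
play_rows(targets=[{"linear": [2,0,0],"turn": 0},{"linear": [6,0,0],"turn": 0},{"linear": [11,0,0],"turn": 0},{"linear": [16,0,0],"turn": 0},{"linear": [21,0,0.5],"turn": 0},{"linear": [25,0,2],"turn": 0},{"linear": [27.5,0,4.5],"turn": 0},{"linear": [28.5,0,8],"turn": 0},{"linear": [28.5,0,11],"turn": 0},{"linear": [28.5,0,13],"turn": 0},{"linear": [28.5,0,14],"turn": 0},{"linear": [28.5,0,14],"turn": 0},{"linear": [28.5,0,14],"turn": 0}])

```text
t: 10.4
eef_pos: [588.6, 27.4, 386.4]
tcp_rot: [3.142, -0.0, -0.019]
ft_force: [0.8, -0.2, -3.7]
opening: 0.166
```

```bash
python3 snap.py 6 wrist side; python3 avg.py 16;  python3 - <<'E'
from h import *
np.set_printoptions(precision=1,suppress=True)
w=load("wrist6");P=pts(w)
for v in range(220,292,5): print(v,P[v,322],P[v,281],P[v,362])
E
python3 -c "
import cv2
a=cv2.imread('pics/side6.png')[160:280,240:400];cv2.imwrite('pics/s6c.png',cv2.resize(a,(800,600),interpolation=2))"
```

```text
10.4 [588.6  27.4 386.4] [ 3.1415e+00 -3.0000e-04 -1.9200e-02] [ 0.82 -0.19 -3.71] [ 0.051  0.129 -0.002] 15.8
11.3 [588.6  27.4 386.3] [ 3.1416e+00 -1.0000e-04 -1.9200e-02] F [ 0.22 -0.14 -3.07] sd [0.36 0.38 0.55] M [0.056 0.115 0.015] sd [0.026 0.032 0.032] 15.9
220 [622.5  25.5 277.9] [571.   78.2  -1.2] [569.3 -26.    1.4]
225 [619.9  25.6 278.9] [564.6  78.4  -0.3] [562.6 -26.1   0.4]
230 [617.2  25.6 279.2] [558.   78.7  -0.3] [556.  -26.2   0.2]
235 [613.9  25.7 276.7] [550.9  79.2  -2.1] [549.2 -26.3  -0.1]
240 [610.4  25.7 273.8] [544.6  79.4  -0.4] [542.9 -26.2   1.4]
245 [606.9  25.8 271.4] [600.6  52.  244.8] [599.4   0.2 244.4]
250 [603.3  25.8 269.1] [597.3  52.1 245.1] [596.1   0.2 244.4]
255 [599.7  25.9 267. ] [593.5  52.5 243.3] [592.6   0.1 244.1]
260 [596.8  26.  267.3] [593.4  51.4 254.3] [592.2   1.1 253.8]
265 [594.   26.  268.2] [593.3  50.4 264.3] [592.3   2.3 264.3]
270 [597.3  26.  287.5] [593.4  49.4 274.3] [592.7   3.4 275. ]
275 [597.1  26.1 295. ] [594.2  48.2 285.4] [593.1   4.5 284.8]
280 [597.6  26.1 304. ] [591.7  48.2 286.4] [590.6   4.5 285.7]
285 [597.6  26.1 310.8] [588.9  48.4 286.4] [587.9   4.6 286.2]
290 [597.3  26.2 316.7] [475.1  82.6  -0.4] [472.9 -26.9  -0.2]
```

View pics/wrist6.png

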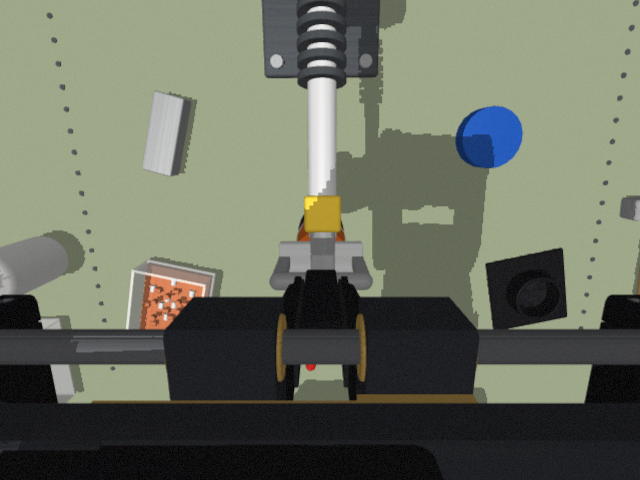

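View pics/s6c.png

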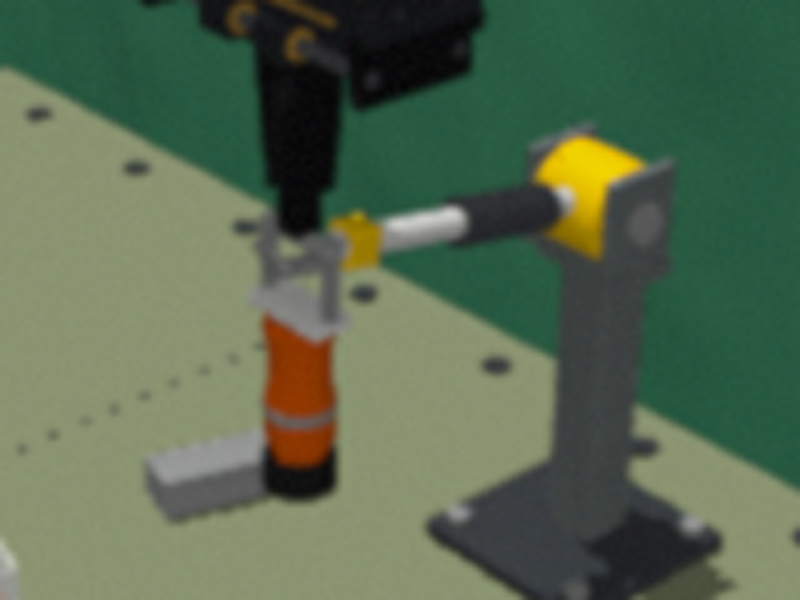

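Request:
play_rows(targets=[{"linear": [0,0,1],"turn": 0},{"linear": [0,0,2.5],"turn": 0},{"linear": [0,0,4],"turn": 0},{"linear": [0,0,5.5],"turn": 0},{"linear": [0,0,6.7],"turn": 0},{"linear": [0,0,7.5],"turn": 0},{"linear": [-0.2,0,8.5],"turn": 0},{"linear": [-0.4,0,9.5],"turn": 0},{"linear": [-0.6,0,10.5],"turn": 0},{"linear": [-0.7,0,11.5],"turn": 0},{"linear": [-0.9,0,12.5],"turn": 0},{"linear": [-1.1,0,13.5],"turn": 0},{"linear": [-1.2,0,14.5],"turn": 0},{"linear": [-1.4,0,15.5],"turn": 0},{"linear": [-1.5,0,16.5],"turn": 0},{"linear": [-1.7,0,17.5],"turn": 0},{"linear": [-1.8,0,18.5],"turn": 0},{"linear": [-2,0,19.5],"turn": 0},{"linear": [-2,0,19.5],"turn": 0},{"linear": [-2,0,19.5],"turn": 0}])

```text
t: 13.8
eef_pos: [586.6, 27.4, 366.8]
tcp_rot: [3.142, -0.0, -0.019]
ft_force: [1.4, 0.1, -0.7]
opening: 0.166
```

```bash
python3 snap.py 7 wrist side; python3 avg.py 30;  python3 - <<'E'
from h import *
np.set_printoptions(precision=1,suppress=True)
w=load("wrist7");P=pts(w)
for v in range(205,292,5): print(v,P[v,322],P[v,281],P[v,362])
E
python3 -c "
import cv2
a=cv2.imread('pics/side7.png')[160:280,240:400];cv2.imwrite('pics/s7c.png',cv2.resize(a,(800,600),interpolation=2))"
```

```text
13.8 [586.6  27.4 366.8] [ 3.1416 -0.     -0.0192] [ 1.44  0.11 -0.72] [ 0.02  -0.127  0.064] 15.8
15.4 [586.6  27.4 366.7] [ 3.1416 -0.     -0.0192] F [ 0.83 -0.05 -1.06] sd [0.42 0.51 0.46] M [ 0.023 -0.096 -0.003] sd [0.029 0.028 0.028] 15.7
205 [629.7  25.4 265.7] [591.2  75.2  -1.2] [589.4 -23.8   0.2]
210 [627.2  25.5 266.4] [584.9  75.6  -1.5] [583.1 -23.9  -0.4]
215 [624.9  25.5 268.1] [579.   75.7   0.1] [576.9 -23.9  -0.2]
220 [622.3  25.6 268.2] [572.3  76.3  -2.6] [570.7 -24.   -0.2]
225 [619.6  25.6 267.8] [566.4  76.3  -0.6] [564.4 -24.   -0. ]
230 [617.4  25.7 270. ] [560.   76.6  -0.5] [558.  -24.1  -0.3]
235 [614.7  25.7 269.2] [553.7  76.9  -0.3] [551.6 -24.2  -0.7]
240 [611.4  25.8 266.9] [547.5  77.1   0.4] [544.8 -24.4  -2.1]
245 [607.6  25.8 262.4] [598.7  52.  225.9] [597.1   0.1 224. ]
250 [603.9  25.9 259.3] [595.1  52.3 224.8] [593.7   0.1 223.8]
255 [600.9  25.9 258.6] [591.6  52.5 224.2] [590.5   0.1 224.3]
260 [597.2  26.  256. ] [591.8  51.3 236.1] [590.2   1.2 234.4]
265 [594.3  26.  256. ] [591.5  50.3 245.5] [590.3   2.3 245. ]
270 [595.3  26.1 267.9] [590.9  49.6 253.2] [590.2   3.3 254.1]
275 [595.3  26.1 276.3] [592.   48.3 265.1] [591.1   4.5 265.3]
280 [595.1  26.1 283.2] [589.7  48.3 266.8] [588.7   4.6 266.7]
285 [595.5  26.2 291.2] [586.9  48.4 267.1] [585.4   4.5 265.3]
290 [595.8  26.2 298.3] [480.3  80.4  -1.3] [478.1 -24.8  -1.3]
```

View pics/s7c.png

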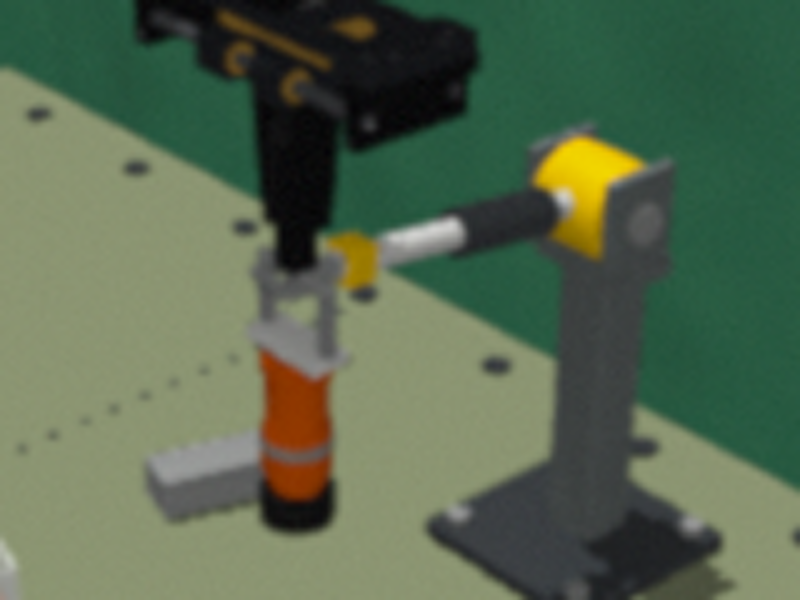

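View pics/wrist7.png

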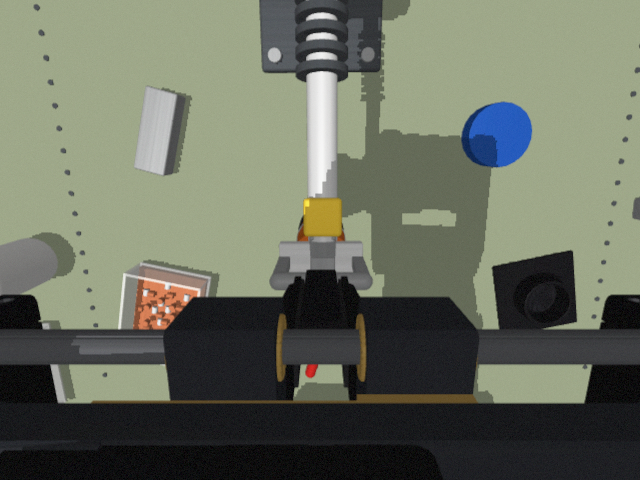

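The boom carries about 2 N of about 3 N, with a +0.8 N x-pull left by my over-large arc correction. I'll keep lowering while easing +x.

Request:
play_rows(targets=[{"linear": [0.2,0,0.2],"turn": 0},{"linear": [0.4,0,1],"turn": 0},{"linear": [0.3,0,2],"turn": 0},{"linear": [0.3,0,3],"turn": 0},{"linear": [0.2,0,4],"turn": 0},{"linear": [0.1,0,5],"turn": 0},{"linear": [0.1,0,6],"turn": 0},{"linear": [0,0,7],"turn": 0},{"linear": [0,0,8],"turn": 0},{"linear": [0,0,8],"turn": 0},{"linear": [0,0,8],"turn": 0}])

```text
t: 16.77
eef_pos: [586.6, 27.4, 358.8]
tcp_rot: [3.142, -0.0, -0.019]
ft_force: [-1.4, 0.1, -0.8]
opening: 0.166
```

```bash
python3 avg.py 40
```

```text
18.77 [586.6  27.4 358.7] [ 3.1416e+00 -1.0000e-04 -1.9200e-02] F [-1.25  0.03 -0.15] sd [0.43 0.47 0.46] M [ 0.051  0.403 -0.003] sd [0.032 0.033 0.034] 15.8
```

Request:
play_rows(targets=[{"linear": [-0.1,0,0],"turn": 0},{"linear": [-0.2,0,0.5],"turn": 0},{"linear": [-0.2,0,1],"turn": 0},{"linear": [-0.2,0,1],"turn": 0}])

```text
t: 19.27
eef_pos: [586.5, 27.4, 357.7]
tcp_rot: [-3.142, -0.0, -0.019]
ft_force: [-1.2, -0.3, 0.1]
opening: 0.168
```

```bash
python3 avg.py 30; python3 snap.py 8 wrist side;python3 - <<'E'
from h import *
np.set_printoptions(precision=1,suppress=True)
w=load("wrist8");P=pts(w)
for v in range(205,292,5): print(v,P[v,322],P[v,281],P[v,362])
E
```

```text
20.77 [586.4  27.4 357.8] [ 3.1416e+00 -2.0000e-04 -1.9300e-02] F [ 0.43  0.03 -0.2 ] sd [0.55 0.4  0.54] M [0.056 0.041 0.001] sd [0.034 0.08  0.028] 15.9
20.77 [586.4  27.4 357.8] [ 3.1416e+00 -2.0000e-04 -1.9300e-02] [ 1.41 -0.22 -0.53] [ 0.02  -0.027 -0.024] 15.9
205 [630.   25.4 259.9] [592.4  74.2  -0.5] [590.5 -22.9  -0.2]
210 [627.6  25.5 260.6] [586.5  74.4   0.2] [584.2 -23.1  -1.9]
215 [624.9  25.5 259.9] [580.3  74.8  -0.8] [578.4 -23.   -0.4]
220 [622.2  25.6 259.6] [574.4  74.9   0.6] [572.  -23.2  -1.7]
225 [619.9  25.6 261.1] [568.2  75.2   0.3] [566.3 -23.    0.7]
230 [617.1  25.7 259.9] [561.9  75.6  -0. ] [559.8 -23.2  -0.8]
235 [614.6  25.7 260.7] [555.5  76.   -1.1] [553.4 -23.2  -1. ]
240 [611.4  25.8 258.2] [549.5  76.1   0.2] [547.6 -23.1   1. ]
245 [608.   25.8 255.8] [598.4  52.  216.3] [597.2   0.2 215.9]
250 [604.3  25.9 252.1] [595.   52.2 216. ] [593.8   0.2 215.6]
255 [600.8  25.9 249.7] [591.8  52.3 216.6] [590.5   0.2 215.8]
260 [597.3  26.  247.8] [591.1  51.5 225.3] [590.3   1.3 226.1]
265 [594.4  26.  247.8] [591.2  50.4 236.2] [590.7   2.5 237.6]
270 [595.3  26.1 259.4] [591.3  49.4 245.8] [590.4   3.4 246.2]
275 [595.3  26.1 267.5] [591.4  48.5 254.9] [590.7   4.4 255.6]
280 [595.4  26.1 275.4] [589.4  48.3 257.4] [588.3   4.5 256.7]
285 [595.3  26.2 282. ] [586.8  48.4 258. ] [585.9   4.7 258.1]
290 [595.2  26.2 288.3] [483.8  79.3  -0.7] [481.7 -23.8  -0.9]
```

```bash
python3 avg.py 12;python3 avg.py 12;
```

```text
21.48 [586.4  27.4 357.8] [ 3.1416e+00 -2.0000e-04 -1.9200e-02] F [ 1.02  0.07 -0.29] sd [0.59 0.28 0.39] M [ 0.068 -0.082  0.01 ] sd [0.031 0.021 0.029] 16.0
22.07 [586.4  27.4 357.8] [ 3.1416e+00 -1.0000e-04 -1.9200e-02] F [ 0.98  0.12 -0.3 ] sd [0.44 0.33 0.58] M [ 0.06  -0.109 -0.002] sd [0.031 0.032 0.035] 15.9
```

Request:
play_rows(targets=[{"linear": [0,0,0.5],"turn": 0},{"linear": [0,0,1],"turn": 0},{"linear": [0,0,1.5],"turn": 0},{"linear": [0,0,2],"turn": 0},{"linear": [0,0,2],"turn": 0},{"linear": [0,0,2],"turn": 0},{"linear": [0,0,2],"turn": 0},{"linear": [0,0,2],"turn": 0},{"linear": [0,0,2],"turn": 0},{"linear": [0,0,2],"turn": 0},{"linear": [0,0,2],"turn": 0},{"linear": [0,0,2],"turn": 0}])

```text
t: 23.58
eef_pos: [586.4, 27.4, 355.8]
tcp_rot: [3.142, -0.0, -0.019]
ft_force: [-0.3, 0.1, 0.9]
opening: 0.169
```

```bash
python3 avg.py 15;python3 avg.py 15;
```

```text
24.32 [586.4  27.4 355.7] [ 3.1416e+00 -1.0000e-04 -1.9200e-02] F [-0.34  0.13  0.04] sd [0.44 0.37 0.48] M [0.052 0.187 0.01 ] sd [0.02  0.02  0.021] 16.0
25.07 [586.4  27.4 355.7] [ 3.1416 -0.     -0.0192] F [-0.78 -0.3   0.09] sd [0.47 0.46 0.43] M [0.05  0.23  0.009] sd [0.029 0.033 0.028] 15.9
```

Request:
play_rows(targets=[{"linear": [-0.05,0,0],"turn": 0},{"linear": [-0.05,0,0],"turn": 0},{"linear": [-0.05,0,0],"turn": 0},{"linear": [-0.05,0,0],"turn": 0},{"linear": [-0.05,0,0],"turn": 0},{"linear": [-0.05,0,0],"turn": 0},{"linear": [-0.05,0,0],"turn": 0},{"linear": [-0.05,0,0],"turn": 0}])

```text
t: 26.08
eef_pos: [586.4, 27.4, 355.8]
tcp_rot: [3.142, -0.0, -0.019]
ft_force: [0.6, 0.5, -0.2]
opening: 0.165
```

```bash
python3 avg.py 30;python3 avg.py 30;
```

```text
27.57 [586.4  27.4 355.8] [ 3.1416e+00 -1.0000e-04 -1.9200e-02] F [0.13 0.08 0.06] sd [0.48 0.56 0.4 ] M [0.056 0.119 0.   ] sd [0.029 0.029 0.024] 15.5
29.07 [586.3  27.4 355.8] [ 3.1416e+00 -1.0000e-04 -1.9200e-02] F [ 0.15 -0.16 -0.04] sd [0.46 0.56 0.37] M [0.051 0.08  0.005] sd [0.033 0.026 0.028] 15.7
```

Residual grip load is about (0.14, −0.04, 0.01) N, so the boom carries it all. I'll release gently.

```bash
python3 snap.py 9 wrist side
```

```text
29.07 [586.3  27.4 355.8] [ 3.1416e+00 -1.0000e-04 -1.9200e-02] [0.52 0.41 0.47] [0.054 0.081 0.01 ] 15.7
```

Request:
play_rows(targets=[{"linear": [0,0,0],"turn": 0},{"linear": [0,0,0],"turn": 0},{"linear": [0,0,0],"turn": 0},{"linear": [0,0,0],"turn": 0}], hand=20)

```text
t: 29.68
eef_pos: [586.3, 27.4, 355.7]
tcp_rot: [-3.142, -0.0, -0.019]
ft_force: [-0.3, -0.7, 0.2]
opening: 0.212
```

Request:
play_rows(targets=[{"linear": [0,0,0],"turn": 0},{"linear": [0,0,0],"turn": 0},{"linear": [0,0,0],"turn": 0},{"linear": [0,0,0],"turn": 0}], hand=50)

```text
t: 30.18
eef_pos: [586.3, 27.4, 355.8]
tcp_rot: [3.142, -0.0, -0.019]
ft_force: [0.5, -0.1, 0.1]
opening: 0.516
```

```bash
python3 snap.py 10 wrist side; python3 - <<'E'
from h import *
np.set_printoptions(precision=1,suppress=True)
for k in ("wrist9","wrist10"):
  w=load(k);P=pts(w);print(k)
  for v in range(205,292,8): print(v,P[v,322],P[v,281],P[v,362])
a=cv2.imread('pics/side9.png')[160:280,240:320];b=cv2.imread('pics/side10.png')[160:280,240:320]
cv2.imwrite('pics/s10c.png',cv2.resize(cv2.hconcat([a,b]),(800,600),interpolation=2))
E
```

```text
30.18 [586.3  27.4 355.8] [ 3.1416e+00 -1.0000e-04 -1.9200e-02] [ 0.48 -0.11  0.12] [ 0.027  0.088 -0.024] 49.0
wrist9
205 [630.1  25.4 258.9] [592.6  74.   -1.1] [590.6 -22.7  -0.9]
213 [625.8  25.5 257.6] [582.9  74.5  -1.3] [581.  -22.8  -0.9]
221 [621.9  25.6 258.9] [573.1  75.   -1.5] [571.2 -22.9  -1.1]
229 [617.6  25.7 258.3] [563.1  75.5  -1.7] [561.4 -22.9  -0.3]
237 [613.4  25.7 258.4] [553.6  75.7   0.2] [551.5 -22.9  -0.1]
245 [607.7  25.8 252.7] [598.1  52.1 213.7] [597.    0.2 213.3]
253 [602.3  25.9 249.5] [593.   52.3 214.4] [591.7   0.2 213.5]
261 [596.8  26.  246.4] [591.   51.3 225.4] [590.1   1.5 225.8]
269 [595.2  26.1 255.5] [591.1  49.6 241.6] [590.2   3.2 241.8]
277 [595.   26.1 267.9] [591.   48.3 255.2] [590.1   4.6 255.4]
285 [595.3  26.2 280.1] [586.7  48.4 256. ] [585.5   4.6 255.3]
wrist10
205 [629.8  25.4 257.1] [592.6  74.   -0.8] [590.6 -22.8  -1.2]
213 [625.8  25.5 257.8] [582.8  74.5  -1.6] [581.2 -22.7   0.2]
221 [621.6  25.6 257.6] [573.4  74.8   0.5] [571.5 -22.7   0.9]
229 [617.5  25.7 257.9] [563.5  75.3  -0.2] [561.5 -22.9  -0.2]
237 [613.4  25.7 258.6] [553.1  76.   -2. ] [551.5 -23.   -0.2]
245 [607.6  25.8 252.3] [598.   52.2 213.3] [597.2   0.3 213.9]
253 [601.9  25.9 248. ] [592.9  52.3 213.8] [591.3   0.  212.1]
261 [596.1  26.  243.8] [590.9  51.3 225. ] [590.5   1.6 227.3]
269 [594.9  26.1 254.8] [590.7  49.8 240.4] [590.1   3.2 241.7]
277 [595.   26.1 268. ] [590.6  48.4 254.1] [589.9   4.5 254.6]
285 [594.9  26.2 279.3] [586.7  48.4 256.2] [585.5   4.6 255.3]
```

View pics/s10c.png

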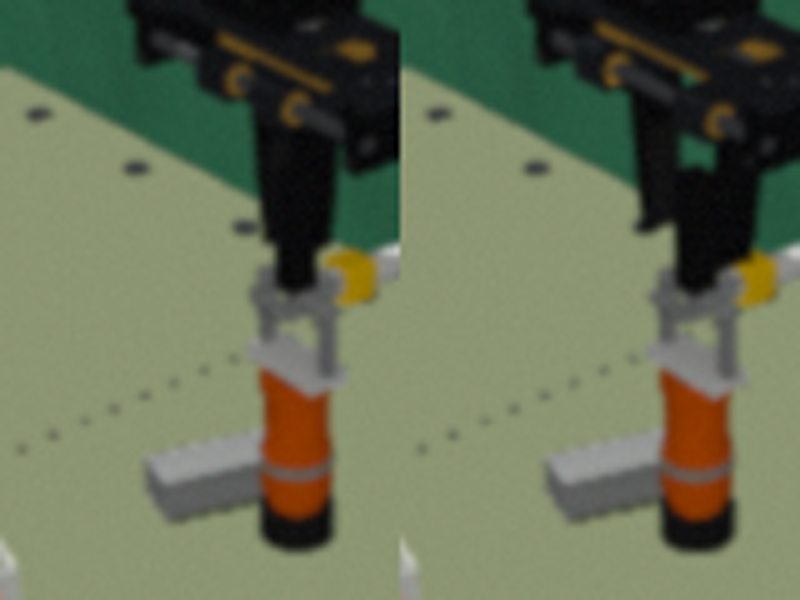

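View pics/wrist10.png

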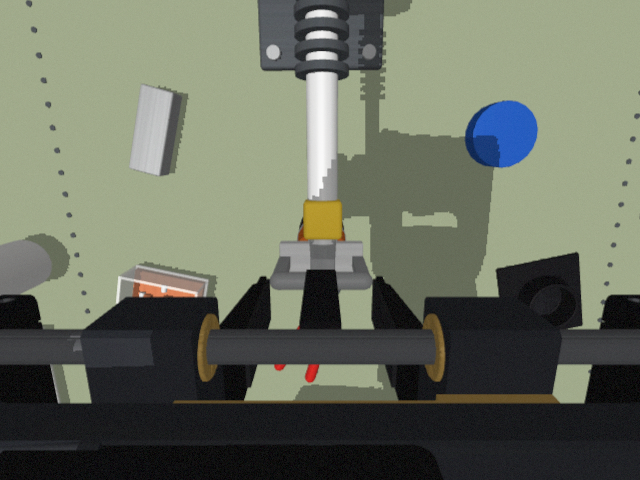

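The fingers (245 and 395) are clear of the stub (305–338), and the boom moved less than 1 mm on release. Next I back off upward, then away.

Request:
play_rows(targets=[{"linear": [0,0,-3],"turn": 0},{"linear": [0,0,-9],"turn": 0},{"linear": [0,0,-18],"turn": 0},{"linear": [0,0,-30],"turn": 0},{"linear": [0,0,-45],"turn": 0},{"linear": [0,0,-60],"turn": 0},{"linear": [0,0,-80],"turn": 0},{"linear": [0,0,-100],"turn": 0},{"linear": [-20,0,-110],"turn": 0},{"linear": [-50,0,-115],"turn": 0},{"linear": [-70,0,-115],"turn": 0},{"linear": [-80,0,-115],"turn": 0},{"linear": [-80,0,-115],"turn": 0},{"linear": [-80,0,-115],"turn": 0}])

```text
t: 32.02
eef_pos: [506.7, 28.9, 470.6]
tcp_rot: [3.142, 0.0, -0.019]
ft_force: [0.6, 0.1, -0.8]
opening: 0.523
```

```bash
python3 snap.py 11 wrist side scene; python3 avg.py 10; python3 snap.py 12 wrist side; python3 - <<'E'
from h import *
w=[load("wrist%d"%k) for k in(11,12)];s=[load("side%d"%k) for k in(11,12)]
for a,b in(w,s): print("diff px>25:",(np.abs(a['im'].astype(int)-b['im']).max(2)>25).sum())
np.set_printoptions(precision=1,suppress=True)
P=pts(w[1]);v,u=np.mgrid[0:480,0:640]
for r in range(100,290,10): print(r,P[r,322],P[r,290])
a=cv2.imread('pics/side12.png')[160:280,240:400];cv2.imwrite('pics/s12c.png',cv2.resize(a,(800,600),interpolation=2))
E
```

```text
32.02 [506.7  28.9 470.6] [ 3.1416  0.     -0.0193] [ 0.63  0.13 -0.82] [0.011 0.116 0.005] 49.7
32.67 [506.3  29.  470.8] [ 3.1416e+00 -1.0000e-04 -1.9200e-02] F [-0.02  0.1   0.04] sd [0.35 0.55 0.49] M [0.04  0.117 0.006] sd [0.031 0.03  0.043] 50.1
32.67 [506.3  29.  470.8] [ 3.1416e+00 -1.0000e-04 -1.9200e-02] [ 0.13 -0.8   0.35] [0.011 0.083 0.073] 50.1
diff px>25: 925
diff px>25: 20
100 [612.9  25.3 258.3] [643.4  68.4  -0.6]
110 [606.4  25.3 250.8] [630.2  68.9  -0.6]
120 [594.5  25.9 317.8] [616.6  69.3   1.5]
130 [588.6  26.  316.3] [591.8  50.7 253.8]
140 [582.6  26.1 317.4] [584.3  51.  254.6]
150 [576.1  25.9 246.5] [575.5  71.2  -1.2]
160 [568.4  26.1 254.5] [561.4  71.8  -1.2]
170 [560.8  26.3 257.7] [547.2  72.3   0.1]
180 [531.7  25.7  -0.7] [532.8  72.8   1.3]
190 [517.   26.   -1.2] [518.1  73.4   0.5]
200 [502.3  26.3   0.5] [502.9  74.2  -2.1]
210 [486.9  26.6  -1.6] [488.1  74.7  -0.2]
220 [474.3  26.9  12.8] [472.7  75.4  -1. ]
230 [458.9  27.2  11.5] [457.5  75.9   0.4]
240 [443.6  27.5  11.8] [441.8  76.6   0.1]
250 [428.6  27.8  13.8] [425.6  77.3  -0.8]
260 [413.1  28.1  14.5] [409.4  78.   -1. ]
270 [392.6  28.4   0.7] [398.   77.3  14. ]
280 [375.9  28.7   0.2] [376.3  79.3  -1.5]
```

View pics/s12c.png

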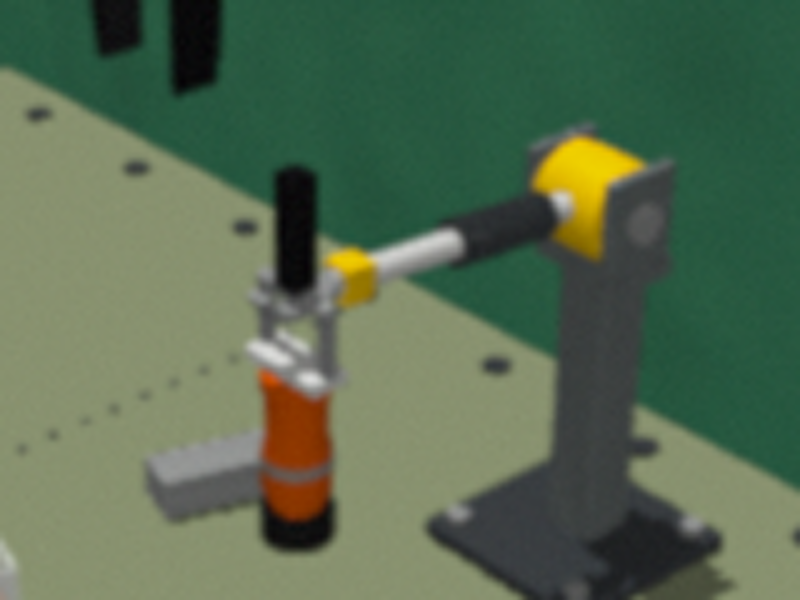

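View pics/wrist12.png

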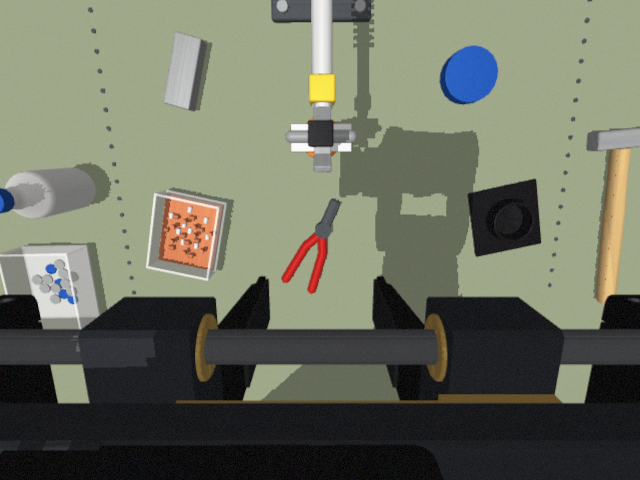

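View pics/scene11.png

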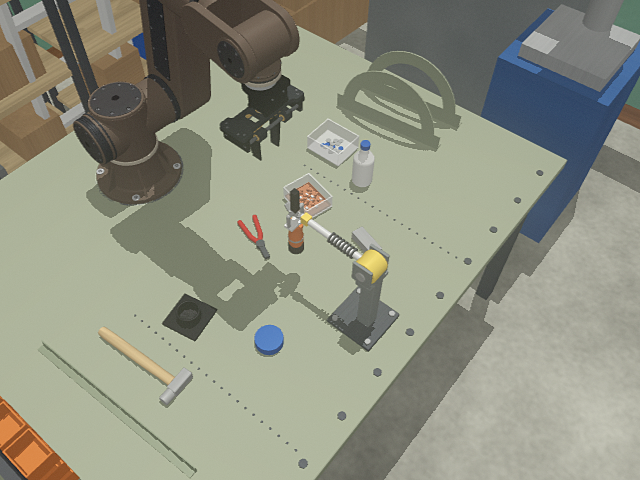

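The drill hangs plumb and still on the hook: bail seated mid-floor at (320,135), bar top about 254 mm against 255 when held. The robot is clear and nothing else has moved, so I'll hand it in.

```bash
python3 -c "
from cell import env
print(env.job_done())"
```

```text
the job is handed in; nothing more can be done
None
```

The drill is hanging by its bail on the balancer hook, and I handed the job in at about 33 s of the 64 s allowed. The hand-in gives no verdict.

- **Lift and hang:** I lifted the drill out of its stand by the stub. It weighed about 2.9–3.0 N. I passed the bail over the hook's lip from the lip side and lowered it along the hook's arc until the boom had sunk about 23 mm.
- **Side pull on the way down:** My arc correction was first too large (+0.8 N), then overcorrected (about −1.25 N and +1.0 N). I nudged the arm until it was nearly gone before letting go.
- **Last reading before release:** The load left in the grip averaged about (0.14, −0.04, 0.01) N. Single readings scatter by about 0.5 N.
- **After release:** The bail bar's height changed by no more than about 1 mm, close to the camera's noise.
- **Stillness:** Two side pictures about 0.65 s apart after backing off were practically identical. The wrist pictures differed by more (925 pixels), which I put down to the arm still settling.
- **Other things on the bench:** They looked unmoved in the final pictures. The gripper was clear of everything.

One disagreement: I measured the empty hook seat at about 274 mm above the bench, against the stated "about 270". I went by the bar and hook seen in the same picture.

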